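# Seat the proud pralines and shut the gift box

### The arm

A 7-joint arm with a two-finger parallel gripper is mounted at the origin on a cart in front of the work surface, level with it; the furniture and walls round the work are solid. World frame = base frame: x ahead of the robot, y to its left, z up, the work surface at z = 0. Lengths are in mm, angles in rad, forces in N, time in s.
With the tool pointing down it reaches from about 400 to 875 mm from the base axis. Payload 19.3 kg.
Tool frame: the origin (TCP) lies at the very end of the fingers, on their centre line; the grasp point (between the pads) lies 19 mm behind it (grip_point_offset is the z of the grasp point in the tool frame, in mm); z points along the fingers, y is the line along which they close (so a half turn about z gives the same grasp; the last joint's range is limited). The gripper opens to 85 mm and grips with 20 to 120 N. Pads are 22 mm wide; open, the fingers measure 114 mm over their backs; the gripper's body (76 mm by 85 mm) begins 54 mm behind the grasp point. The pads swing forward as they close: fully open they stand 13 mm farther back than shut.
Start: joints at [-1.349, 0.521, -0.036, 1.599, 0.021, 1.021, -0.113], TCP at [179.817, 598.565, 231.291] pointing down, gripper open.
Joint ranges: [-2.91, 2.91], [-0.3, 2.13], [-1.5, 1.42], [0.17, 2.43], [-1.26, 4.41], [0.16, 1.93], [-2.52, 2.52]. Speed limits (rad/s): [1.89, 1.89, 2.39, 2.39, 3.01, 3.01, 3.01].

### API

Orientations are given as a 3x3 rotation matrix whose columns are the frame's x, y, z axes.
In Python, from workcell import movep, movel, goto_joints, open_gripper, clamp, wait, inverse_kinematics, read_state, camera, PlanningError, finish_job, grip_point_offset gives the robot as it stands. Calls block until the motion is done:
- movep(position, orientation): joint-space move of the TCP to a pose.
- movel(position, frame=None, max_speed=150, guard=None): straight line of the TCP; frame=None keeps the orientation; max_speed is the mean speed in mm/s. With guard (N) it stops when the force on the tool has changed by that much, and returns True; else False.
- goto_joints(angles): joint-space move.
- open_gripper() and clamp(): open the fingers fully, or close them until they stop; the grip force is fixed at half the most.
- wait(seconds).
- inverse_kinematics(position, orientation): joint angles nearest the present ones, or None.
- read_state(): the state.
- camera(name): name is "side" or "top"; returns a dict with "image" (400x640x3 uint8, blue, green, red), "range_z" (400x640 float32, mm along the optical axis (not along the pixel's ray), 0 where there is no reading), "fx", "fy", "cx", "cy" (pixels), "dist_coeffs" ([k1, k2, p1, p2, k3] as OpenCV has them; the pictures are not rectified), "cam_to_world" (4x4, takes a point from camera to world coordinates). Camera axes: x right, y up, looking along -z (the intrinsics and any distortion apply to the point x, -y, -z); pixel columns grow to the right and rows downward; lengths in mm; the calibration is good to about 2 mm. A picture is of the moment at which its call begins.
A pose or a line that the arm cannot do raises PlanningError and nothing moves.
- finish_job(): hands the job in; it is judged then, once.
The state is a dict: "time": time; "qpos": joint angles; "qvel": joint speeds; "joint_efforts": joint torques, N m; "eef_pos": TCP position; "tool_rot": TCP orientation; "ft_force": force on the tool from outside, world axes, zero at the start; "torque": the same for the moment, N m; "finger_gap": finger opening in mm; "gripper_force": force on a finger pad.
Only numpy, scipy, OpenCV 4.12 (cv2) and the standard library are available. Lean on these libraries where they do the work, as an engineer would, in place of code of your own. Each camera call takes 0.05 s, during which the arm holds its last target. There are 200 camera calls.

### The job

Finish packing the gift box: run your fingertips along the row of foil-wrapped pralines and gently press every one that stands proud down until it snaps into its pocket, level with its neighbours. Only when all six are seated, push the lid over with your fingers and shut it fully. Press and push only: do not pick up or knock out a praline, do not squash one, and leave the loose sweets and the tongs where they lie.

Things in the scene. Friction and masses are not known exactly. Their poses are not given: they have to be found in the camera images.
- gift_box: dark red praline box, 70 (x) x 280 (y) x 35 mm high, fixed. Origin: centre of its underside; x points to its hinged long side, y along the row, z up. Its brown insert (top at z = 32 mm) has six pockets at x = 0, y = -110, -66, -22, 22, 66, 110 mm, with springy lips at z = 30 mm that grip the ball: 3 to 6 N straight down pushes it through onto a soft cushion. The 3 mm case walls end at z = 35 mm
- praline_1: loose gold foil ball praline, 30 mm across, 16 g, in one of the six pockets (which one varies; all six look alike). Origin: its centre. Proud, resting on the lips, its centre is about 36 mm and its top 51 mm above the box's underside; seated on the pocket's cushion, 23 mm and 38 mm. Three of the six start proud, three seated
- praline_2: loose gold foil ball praline, 30 mm across, 16 g, in one of the six pockets (which one varies; all six look alike). Origin: its centre. Proud, resting on the lips, its centre is about 36 mm and its top 51 mm above the box's underside; seated on the pocket's cushion, 23 mm and 38 mm. Three of the six start proud, three seated
- praline_3: loose gold foil ball praline, 30 mm across, 16 g, in one of the six pockets (which one varies; all six look alike). Origin: its centre. Proud, resting on the lips, its centre is about 36 mm and its top 51 mm above the box's underside; seated on the pocket's cushion, 23 mm and 38 mm. Three of the six start proud, three seated
- praline_4: loose gold foil ball praline, 30 mm across, 16 g, in one of the six pockets (which one varies; all six look alike). Origin: its centre. Proud, resting on the lips, its centre is about 36 mm and its top 51 mm above the box's underside; seated on the pocket's cushion, 23 mm and 38 mm. Three of the six start proud, three seated
- praline_5: loose gold foil ball praline, 30 mm across, 16 g, in one of the six pockets (which one varies; all six look alike). Origin: its centre. Proud, resting on the lips, its centre is about 36 mm and its top 51 mm above the box's underside; seated on the pocket's cushion, 23 mm and 38 mm. Three of the six start proud, three seated
- praline_6: loose gold foil ball praline, 30 mm across, 16 g, in one of the six pockets (which one varies; all six look alike). Origin: its centre. Proud, resting on the lips, its centre is about 36 mm and its top 51 mm above the box's underside; seated on the pocket's cushion, 23 mm and 38 mm. Three of the six start proud, three seated
- box_lid (a joint): angle of the lid, rad: 0 shut, 2.1 fully open (leaning back, away from the row). The lid is a 70 x 280 mm cover, 9 mm high; a stiff hinge on the box's far long side holds it at any angle, so it must be pushed all the way (about 1 N at its free edge). A proud praline is in its way
- lid_edge (a point): middle of the lid's free long edge, 70 mm from the hinge line; on the open lid this is its top edge
- lid_hinge (a point): middle of the lid's hinge line, on top of the box's far long wall, 35 mm from the row and 35 mm above the box's underside; the line runs along the box's y. Shut, the lid's top lies 44 mm above the underside
- yellow_sweet: yellow foil-wrapped twist sweet, 45 x 71 x 32 mm, lying loose in front of the box; to be left alone. Origin: centre of its underside
- green_star: flat green star-shaped foil sweet, 51 x 48 x 20 mm, loose; to be left alone. Origin: centre of its underside
- orange_sweet: orange foil-wrapped twist sweet, 50 x 75 x 35 mm, loose; to be left alone. Origin: centre of its underside
- tongs: steel serving tongs, 336 x 66 x 38 mm, lying loose to the right; to be left alone. Origin: centre of its underside

How it is judged:
By the outcome, as a careful person would: the job done as asked, in the order asked, and still so for the second after the job is handed in, with the robot touching nothing.
It also fails if it takes over 48 s, if anything falls off the work surface, if the arm or the gripper's body presses on something with over 40 N, if the wrist force passes 120 N, or if a joint passes its speed limit or range.

## Working session

There is one attempt and no reset: what is moved stays moved. The work goes in short steps, each a Python script; the robot and the scene stay as the last script left them, time stands still between calls to the robot, and variables do not carry over. Pictures are saved under pics/ and viewed, at most 10 in all, crops included, and the job is handed in when it is done.

```bash
mkdir -p pics; ls; python3 - <<'E'
from workcell import *
import cv2,numpy as np,pickle
for n in("side","top"):
    c=camera(n);pickle.dump(c,open(n+"0.pkl","wb"));cv2.imwrite(f"pics/{n}0.png",c["image"])
    print(n,c["fx"],c["fy"],c["cx"],c["cy"],c["dist_coeffs"],np.round(c["cam_to_world"],3).tolist(),(c["range_z"]>0).mean())
print(read_state(),grip_point_offset)
E
```

```text
pics
side 423.1900447210045 423.1900447210045 320.76270565506746 200.2242777596185 [-0.04317177  0.          0.          0.          0.        ] [[-0.768, -0.563, 0.306, 763.55], [0.64, -0.668, 0.379, 200.532], [-0.009, 0.487, 0.873, 838.466], [0.0, 0.0, 0.0, 1.0]] 0.9959765625
top 446.2802093422497 446.2802093422497 320.7457488594518 188.61698527843595 [-0.07830973  0.          0.          0.          0.        ] [[0.017, 0.997, -0.079, 393.271], [-0.999, 0.02, 0.038, -137.116], [0.039, 0.079, 0.996, 1012.955], [0.0, 0.0, 0.0, 1.0]] 0.99593359375
{'time': 0.1, 'qpos': array([-1.34923285,  0.52194421, -0.03635714,  1.59989866,  0.02118892,
        1.02108983, -0.11281854]), 'qvel': array([-0.00109755, -0.00165269, -0.00031682, -0.00379545,  0.00049019,
       -0.00076987,  0.0006739 ]), 'joint_efforts': array([ 4.47981249e-03, -9.28492355e+01,  1.98408812e+00, -3.70540988e+01,
        1.81029219e-02,  5.34749881e-03, -5.42759062e-05]), 'eef_pos': array([179.70787727, 598.3222216 , 230.80804181]), 'tool_rot': array([[-9.57735100e-01,  2.87651566e-01, -2.35723664e-04],
       [ 2.87651659e-01,  9.57734653e-01, -9.26378799e-04],
       [-4.07135908e-05, -9.55031795e-04, -9.99999543e-01]]), 'ft_force': array([-0.33786878, -0.2278842 ,  0.41916035]), 'torque': array([ 0.01445589, -0.00552808, -0.04992358]), 'gripper_force': 0.0, 'finger_gap': 85.23642492668564} -18.700000000000003
```

View pics/side0.png

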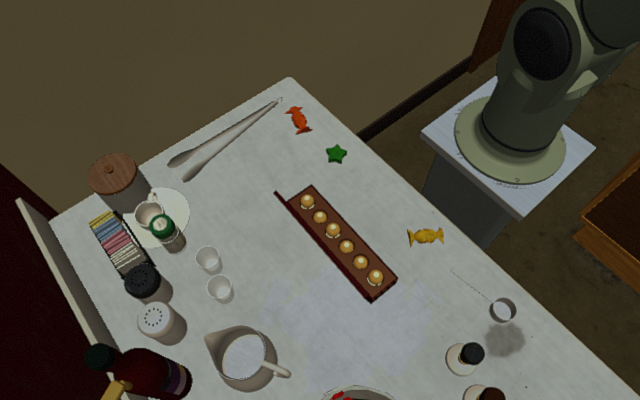

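View pics/top0.png

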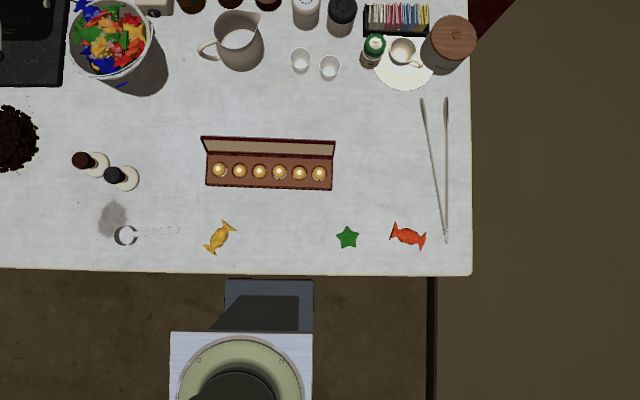

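The side view shows the box with its six pralines from (307,201) to (375,277). In the top view the row runs from (219,170) to (319,173). The lid stands open on the far side, with its edge near (203,137) to (335,142). The sweets and tongs are clear of the box. Next I'll measure the balls from depth in both views.

```bash
cat > h.py <<'E'
import cv2,numpy as np,pickle
def cloud(c):
    h,w=c["range_z"].shape
    K=np.array([[c["fx"],0,c["cx"]],[0,c["fy"],c["cy"]],[0,0,1]])
    u,v=np.meshgrid(np.arange(w),np.arange(h))
    p=cv2.undistortPoints(np.stack([u,v],-1).reshape(-1,1,2).astype(float),K,np.array(c["dist_coeffs"])).reshape(h,w,2)
    z=c["range_z"].astype(float)
    P=np.stack([p[...,0]*z,-p[...,1]*z,-z],-1)
    T=np.array(c["cam_to_world"]);return P@T[:3,:3].T+T[:3,3]
E
python3 - <<'E'
from h import *
from scipy.optimize import least_squares
px={"top":[(219,170),(239,171),(259,171),(279,172),(299,173),(319,173)],"side":[(375,277),(361,261),(346,246),(333,230),(320,216),(307,201)]}
for n in px:
    c=pickle.load(open(n+"0.pkl","rb"));W=cloud(c)
    for u,v in px[n]:
        q=W[v-9:v+10,u-9:u+10].reshape(-1,3);top=q[:,2].max()
        s=q[q[:,2]>top-8]
        f=lambda x:np.linalg.norm(s-x,axis=1)-15
        r=least_squares(f,s.mean(0)-[0,0,10],loss="soft_l1")
        print(n,u,v,"top %.1f"%top,"c",r.x.round(1),len(s),"rms %.1f"%np.sqrt(np.mean(r.fun**2)))
    # table + insert + lid
    m=dict(top=[(270,215),(180,180)],side=[(380,220),(300,270)])[n]
    print("table",[W[v,u].round(1).tolist() for u,v in m])
    x0,y0,x1,y1=dict(top=(190,125,350,200),side=(262,175,412,312))[n]
    cv2.imwrite(f"pics/{n}crop.png",cv2.resize(c["image"][y0:y1,x0:x1],None,fx=4 if n=="side" else 5,fy=4 if n=="side" else 5,interpolation=cv2.INTER_CUBIC))
    roi=W[y0:y1,x0:x1].reshape(-1,3); k=roi[roi[:,2]>60]
    print("high pts",len(k),k.min(0).round(1),k.max(0).round(1)); 
    t=k[k[:,2]>k[:,2].max()-12]; print("toppts",t.mean(0).round(1), np.polyfit(t[:,1],t[:,0],1).round(3))
E
```

```text
top 219 170 top 1013.0 c [ 393.3 -137.1  998. ] 2 rms 0.0
top 239 171 top 39.6 c [505.4   6.9  25.6] 188 rms 5.8
top 259 171 top 40.2 c [508.7 -38.3  24. ] 144 rms 5.7
top 279 172 top 55.2 c [506.9 -80.2  36.7] 55 rms 1.3
top 299 173 top 1013.0 c [ 393.3 -137.1  998. ] 2 rms 0.0
top 319 173 top 1013.0 c [ 393.3 -137.1  998. ] 1 rms 0.0
table [[411.8, -61.8, -0.6], [487.2, 144.8, -0.6]]
high pts 1393 [ 393.3 -199.8   60.1] [ 572.9   79.4 1013. ]
toppts [ 393.3 -137.1 1013. ] [ -1.434 196.636]
side 375 277 top 838.5 c [763.6 200.5 823.5] 2 rms 0.0
side 361 261 top 838.5 c [763.6 200.5 823.5] 1 rms 0.0
side 346 246 top 838.5 c [763.6 200.5 823.5] 1 rms 0.0
side 333 230 top 838.5 c [763.6 200.5 823.5] 1 rms 0.0
side 320 216 top 838.5 c [763.6 200.5 823.5] 2 rms 0.0
side 307 201 top 838.5 c [763.6 200.5 823.5] 2 rms 0.0
table [[401.1, -41.3, -1.9], [609.2, -64.3, -1.8]]
high pts 775 [ 553.8 -198.5   63. ] [763.6 200.5 838.5]
toppts [763.6 200.5 838.5] [  1.904 381.775]<stdin>:19: RankWarning: Polyfit may be poorly conditioned
<stdin>:19: RankWarning: Polyfit may be poorly conditioned
```

View pics/sidecrop.png

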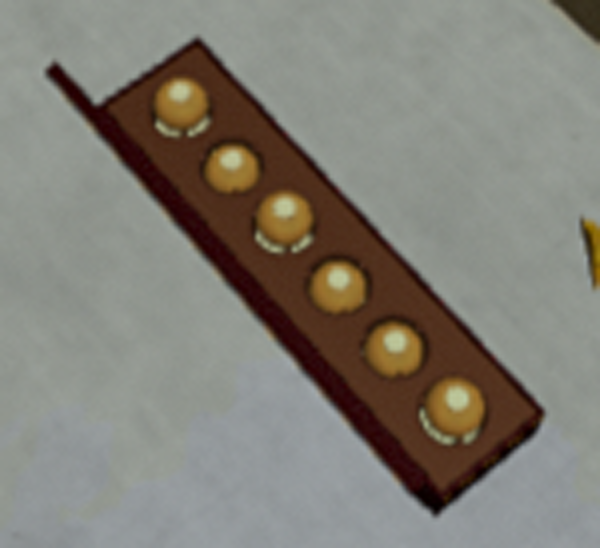

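View pics/topcrop.png

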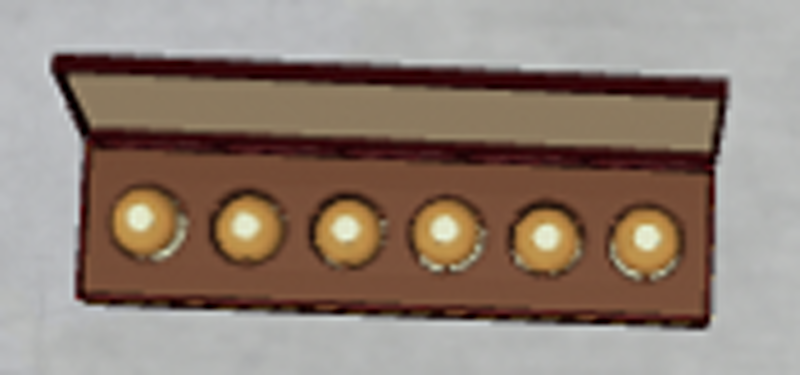

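The pale lip crescents in the side crop, at balls (180,105), (285,220) and (455,408), mark the proud ones. In top-view order from the left these are #1, #4 and #6, and #4 and #6 show the same crescents in the top crop. I'll refit without the invalid range pixels, then fit the row and the lid plane.

```bash
python3 - <<'E'
from h import *
from scipy.optimize import least_squares
px={"top":[(219,170),(239,171),(259,171),(279,172),(299,173),(319,173)],"side":[(375,277),(361,261),(346,246),(333,230),(320,216),(307,201)]}
for n in px:
    c=pickle.load(open(n+"0.pkl","rb"));W=cloud(c);W[c["range_z"]==0]=np.nan
    C=[]
    for u,v in px[n]:
        q=W[v-7:v+8,u-7:u+8].reshape(-1,3);q=q[(q[:,2]<60)];top=q[:,2].max()
        s=q[q[:,2]>max(top-8,35)]
        r=least_squares(lambda x:np.linalg.norm(s-x,axis=1)-15,s.mean(0)-[0,0,10],loss="soft_l1",f_scale=.5)
        C.append(r.x);print(n,u,v,"top %.1f"%top,"c",r.x.round(1),len(s),"rms %.1f"%np.sqrt(np.mean(r.fun**2)))
    C=np.array(C);y=np.array([110,66,22,-22,-66,-110.])
    print("row fit x,y (slope, centre)",np.polyfit(y,C[:,0],1).round(4),np.polyfit(y,C[:,1],1).round(4))
    x0,y0,x1,y1=dict(top=(190,125,350,200),side=(262,175,412,312))[n]
    k=W[y0:y1,x0:x1].reshape(-1,3); k=k[k[:,2]>60]
    print("lid",len(k),k.min(0).round(1),k.max(0).round(1))
    A=np.c_[k[:,1:],np.ones(len(k))];a=np.linalg.lstsq(A,k[:,0],rcond=None)[0];print("x=a*y+b*z+c",a.round(3),"rms",np.std(k[:,0]-A@a).round(1))
    t=k[k[:,2]>k[:,2].max()-6]; print("top edge",t.mean(0).round(1))
E
```

```text
top 219 170 top 53.8 c [510.4  49.9  35.9] 68 rms 1.5
top 239 171 top 39.6 c [509.    6.8  23.7] 51 rms 1.3
top 259 171 top 40.2 c [509.2 -36.1  23.4] 48 rms 1.7
top 279 172 top 55.2 c [506.9 -80.3  36.7] 55 rms 1.3
top 299 173 top 43.0 c [ 506.9 -126.8   23.9] 48 rms 1.8
top 319 173 top 54.4 c [ 505.3 -168.3   36.8] 70 rms 1.5
row fit x,y (slope, centre) [2.200000e-02 5.079287e+02] [  0.9976 -59.1103]
lid 1352 [ 548.2 -199.8   60.1] [572.9  79.4 105.4]
x=a*y+b*z+c [2.10000e-02 2.19000e-01 5.44661e+02] rms 2.1
top edge [565.1 -63.3 101.6]
side 375 277 top 52.7 c [512.1  54.1  35.5] 106 rms 1.1
side 361 261 top 38.5 c [511.2   9.8  23. ] 47 rms 0.9
side 346 246 top 39.3 c [510.9 -33.   23.4] 38 rms 1.1
side 333 230 top 53.3 c [509.7 -78.1  35.7] 82 rms 1.1
side 320 216 top 39.9 c [ 509.6 -121.7   23.2] 39 rms 1.0
side 307 201 top 53.1 c [ 507.7 -165.3   36. ] 74 rms 1.1
row fit x,y (slope, centre) [1.800000e-02 5.101879e+02] [  0.9978 -55.6962]
lid 690 [ 553.8 -198.5   63. ] [573.7  82.4 105.1]
x=a*y+b*z+c [1.70000e-02 1.54000e-01 5.52876e+02] rms 2.7
top edge [567.3 -49.9 101.1]
```

Both views agree: the row centre is about (509, -57), the slope is 0.02, and the proud balls (centre about 36 mm) sit at box y = +110, -22 and -110. The lid stands at about 1.88 rad with its hinge near x = 544. Now I'll move over and press the first ball.

```bash
cat >> h.py <<'E'
from workcell import *
s=0.02;ex=np.array([1,-s,0]);ey=np.array([s,1,0]);N=np.hypot(1,s);ex/=N;ey/=N
R=np.c_[-ex,ey,[0,0,-1]]
O=np.array([509,-57.4,0])
def P(x,y,z):return O+x*ex+y*ey+[0,0,z]
def press(y):
    movel(P(0,y,62),max_speed=150)
    f0=read_state()["ft_force"][2]
    for z in np.arange(54,36.9,-2):
        g=movel(P(0,y,z),max_speed=25,guard=9);st=read_state()
        print(y,z,g,"z %.1f f %.1f"%(st["eef_pos"][2],st["ft_force"][2]-f0))
        if g or (z<=40 and abs(st["ft_force"][2]-f0)>2):break
    movel(P(0,y,66))
E
python3 - <<'E'
from h import *
c=pickle.load(open("top0.pkl","rb"));W=cloud(c).reshape(-1,3)[c["range_z"].ravel()>0]
r=np.hypot(W[:,0],W[:,1]);m=(r>380)&(r<740)&(W[:,1]>-250)&(W[:,0]>50);print("max height",W[m][:,2].max())
if W[m][:,2].max()>200: raise SystemExit
clamp();movep(P(0,110,110),R);print(read_state()["time"],read_state()["eef_pos"])
press(110);print(read_state()["time"])
E
```

```text
max height 238.53423158073315
```

```bash
python3 - <<'E'
from h import *
c=pickle.load(open("top0.pkl","rb"));W=cloud(c).reshape(-1,3)[c["range_z"].ravel()>0]
r=np.hypot(W[:,0],W[:,1]);m=(r>380)&(r<740)&(W[:,1]>-250)&(W[:,0]>50)
k=W[m&(W[:,2]>110)];print(len(k),k.min(0),k.max(0)); 
for a in range(0,90,10):
    b=m&(abs(np.degrees(np.arctan2(W[:,1],W[:,0]))-a)<5);i=np.argmax(W[b][:,2]);print(a,W[b][i].round())
E
```

```text
1735 [656.5218336  159.90283653 110.09735781] [720.85529042 298.65372003 238.53423158]
0 [567. -20. 105.]
10 [716. 173. 218.]
20 [705. 218. 239.]
30 [518. 336.  96.]
40 [554. 479.  83.]
50 [518. 518.  78.]
60 [341. 542.   4.]
70 [ 164.  372. -888.]
80 [ 143.  575. -886.]
```

A tall container stands at radius 675 mm or more along the sweep, so I'll pull in to a smaller radius first.

```bash
python3 - <<'E'
from h import *
clamp();movel([160,480,231],max_speed=250);movep(P(0,110,130),R);print(read_state()["time"],read_state()["eef_pos"])
press(110);print(read_state()["time"])
E
```

```text
3.525 [511.27029519  53.54877866 130.05745309]
110 54.0 False z 54.0 f -0.2
110 52.0 False z 51.9 f -0.0
110 50.0 False z 50.0 f 0.5
110 48.0 False z 47.9 f -0.2
110 46.0 False z 45.8 f -0.9
110 44.0 False z 43.8 f -0.7
110 42.0 False z 41.9 f 0.2
110 40.0 False z 39.9 f -0.5
110 38.0 False z 37.9 f 0.1
6.925
```

The press felt almost no force, so I'll check the result before the next one.

```bash
cat >> h.py <<'E'
PX={"top":[(219,170),(239,171),(259,171),(279,172),(299,173),(319,173)],"side":[(375,277),(361,261),(346,246),(333,230),(320,216),(307,201)]}
def look(n,name):
    c=camera(n);W=cloud(c);W[c["range_z"]==0]=np.nan
    print(n,[round(float(np.nanmax(W[v-6:v+7,u-6:u+7,2])),1) for u,v in PX[n]])
    x0,y0,x1,y1=dict(top=(190,115,350,235),side=(262,175,412,312))[n]
    cv2.imwrite(f"pics/{name}.png",cv2.resize(c["image"][y0:y1,x0:x1],None,fx=4,fy=4,interpolation=cv2.INTER_CUBIC))
E
python3 - <<'E'
from h import *
movel(P(0,-22,90),max_speed=250);look("side","s1")
E
```

```text
side [40.0, 41.7, 39.9, 52.3, 111.5, 52.8]
```

View pics/s1.png

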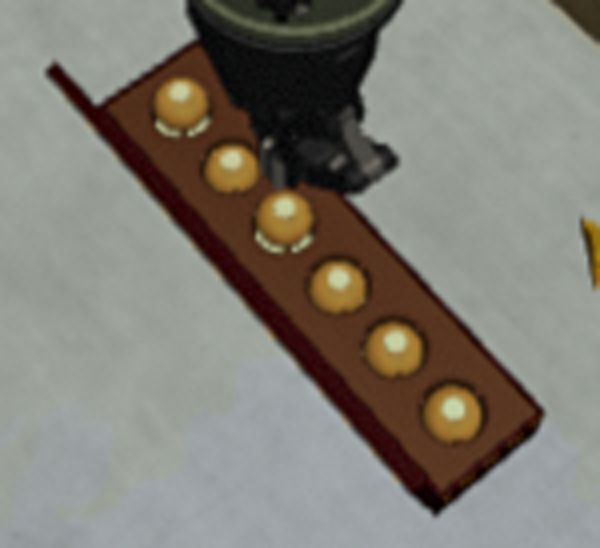

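The first ball at (453,413) is seated with no lip crescent (top about 39 mm). The crescents remain at (285,220) and (180,105). The press works, so I'll do the other two.

```bash
python3 - <<'E'
from h import *
press(-22);press(-110)
movel(P(0,-110,140),max_speed=250);movel(P(95,0,165),max_speed=250)
look("side","s2");print(read_state()["time"])
E
```

```text
-22 54.0 False z 54.1 f 0.9
-22 52.0 False z 52.0 f 0.1
-22 50.0 False z 50.0 f 2.4
-22 48.0 False z 47.9 f 0.4
-22 46.0 False z 45.9 f 1.3
-22 44.0 False z 43.8 f 1.1
-22 42.0 False z 41.8 f 0.1
-22 40.0 False z 39.9 f 1.3
-22 38.0 False z 37.9 f 1.7
-110 54.0 False z 53.8 f 0.1
-110 52.0 False z 51.9 f -0.4
-110 50.0 False z 50.0 f 0.0
-110 48.0 False z 47.9 f -0.8
-110 46.0 False z 45.8 f 0.2
-110 44.0 False z 43.8 f 0.7
-110 42.0 False z 41.9 f -0.3
-110 40.0 False z 39.8 f -0.8
-110 38.0 False z 37.9 f -0.8
side [39.1, 40.3, 41.3, 39.6, 314.1, 388.9]
15.5667
```

View pics/s2.png

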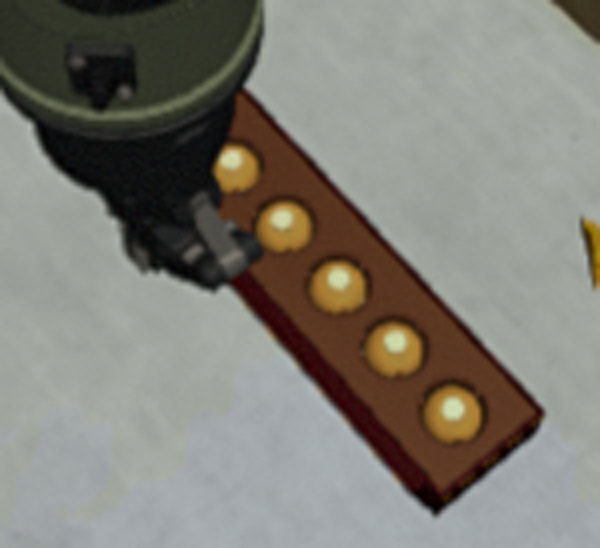

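Five balls are level, and the arm hides the sixth, near crop (180,105). I'll shift the arm along the back and check it.

```bash
python3 - <<'E'
from h import *
movel(P(95,110,165),max_speed=250)
look("side","s3");print(read_state()["time"])
E
```

```text
side [39.1, 480.0, 511.1, 513.1, 511.7, 514.8]
16.2083
```

View pics/s3.png

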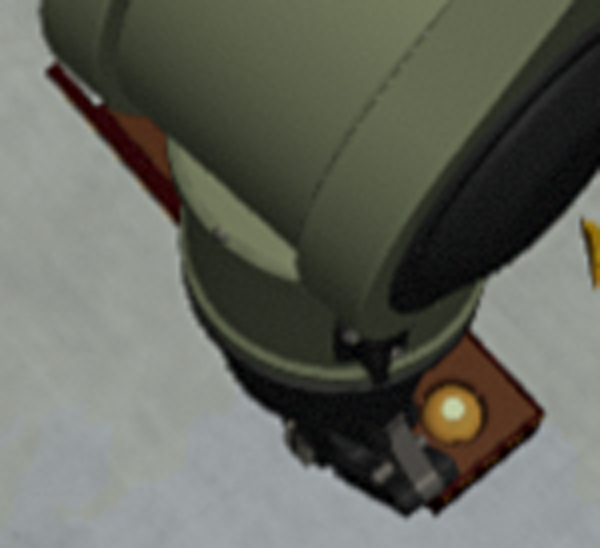

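The arm hides the row from here. Ball 6 was visible from the earlier spot at box y = -22, z = 90, so I'll go just forward of there and read the depth.

```bash
python3 - <<'E'
from h import *
movel(P(0,60,150),max_speed=250);movel(P(-15,30,100),max_speed=250)
look("side","s4");look("top","t4");print(read_state()["time"])
E
```

```text
side [39.3, 41.1, 39.0, 40.0, 39.7, 40.0]
top [599.4, 573.8, 510.4, 199.3, 40.6, 41.8]
17.2833
```

View pics/s4.png

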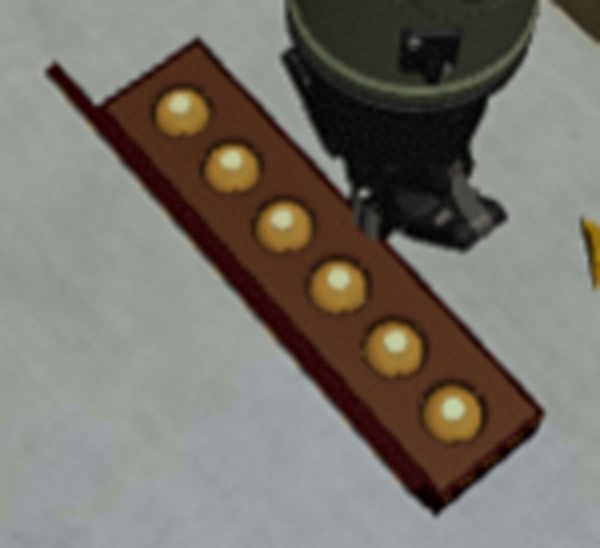

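All six are level, with tops at 39–41 mm and no crescents. Now I'll close the lid by pushing from behind and following its arc.

```bash
python3 - <<'E'
from h import *
movel(P(0,0,190),max_speed=300);movel(P(97,0,190),max_speed=300);movel(P(97,0,92),max_speed=200)
movel(P(55,0,95),max_speed=80)
for th in np.radians(np.arange(78,-1,-13)):
    x=35-60*np.cos(th)+9*np.sin(th)+11;z=35+60*np.sin(th)+9*np.cos(th)
    g=movel(P(x,0,z),max_speed=80,guard=20);st=read_state();print(round(float(np.degrees(th))),g,st["eef_pos"].round(1),st["ft_force"].round(1))
    if g:break
if not g:
    g=movel(P(-14,0,42.5),max_speed=15,guard=8);st=read_state();print(g,st["eef_pos"].round(1),st["ft_force"].round(1))
    movel(P(-14,0,190),max_speed=250);movel(P(-40,200,200),max_speed=300)
c=camera("side");W=cloud(c);cv2.imwrite("pics/s5.png",c["image"]);pickle.dump(c,open("s5.pkl","wb"))
pickle.dump(camera("top"),open("t5.pkl","wb"));print(read_state()["time"])
E
```

```text
78 False [551.4 -58.2  95.6] [ 0.8  0.1 -0.1]
65 False [537.9 -58.   93.2] [0.6 0.  0.3]
52 False [525.2 -57.7  87.8] [-0.  -0.5 -0.6]
39 False [514.  -57.5  79.7] [-0.1 -0.1  0.5]
26 False [505.  -57.4  69.4] [-0.   0.   0.2]
13 False [498.5 -57.2  57.2] [ 0.2  0.3 -0. ]
0 True [495.8 -57.1  43.9] [-4.   0.3 19.4]
21.85
```

View pics/s5.png

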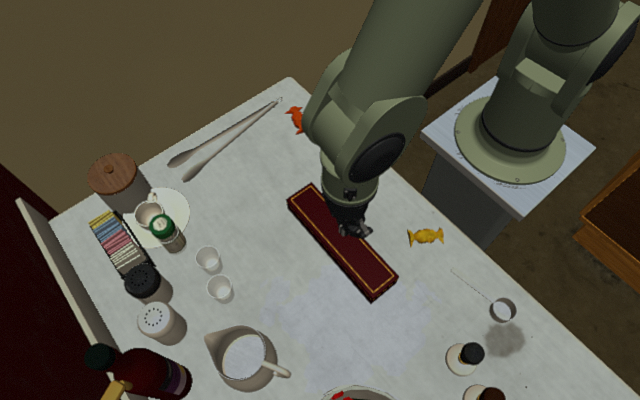

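The picture shows the lid lying shut over the box, from (288,200) to (397,285), with the fingers on it at z = 43.9. I'll lift off and check that the lid is level.

```bash
python3 - <<'E'
from h import *
movel(P(-14,0,180),max_speed=250);movel(P(-60,230,200),max_speed=300)
for n in("side","top"):
    c=camera(n);W=cloud(c).reshape(-1,3)[c["range_z"].ravel()>0];L=W-O
    a,b,z=L@ex,L@ey,W[:,2]
    print(n,[[round(float(np.median(z[(abs(a-x)<5)&(abs(b-y)<15)&(z<150)])),1) if ((abs(a-x)<5)&(abs(b-y)<15)&(z<150)).sum()>3 else None for x in(-26,-10,10,26)] for y in(-110,0,110)])
cv2.imwrite("pics/t6.png",c["image"]);print(read_state()["time"])
E
```

```text
side [[43.9, 43.2, 43.8, 43.6], [43.9, 43.6, 43.7, 43.5], [43.3, 43.1, 43.0, 43.3]]
top [[44.1, 44.1, 44.3, 44.0], [44.2, 43.9, 43.8, 43.6], [42.9, 44.2, 43.9, 44.2]]
23.5833
```

View pics/t6.png

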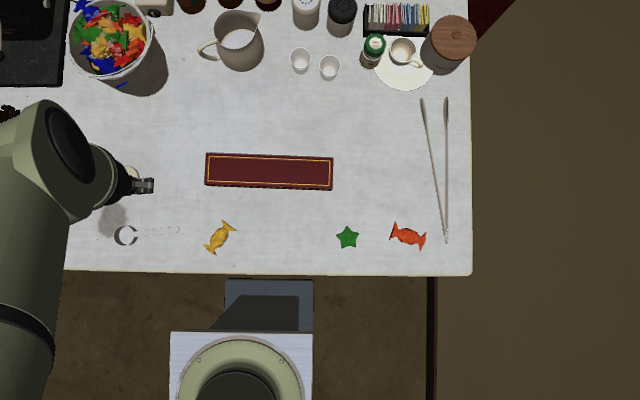

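The lid is level at 44 mm and shut, at (206–333, 153–190). The sweets and tongs haven't moved, and the arm is clear.

```bash
python3 -c "
from workcell import *
print(finish_job())"
```

```text
the job is handed in; nothing more can be done
None
```

I pressed the three proud pralines down level, so all six are seated, then pushed the lid fully shut (level at about 44 mm) without moving the sweets or tongs, and handed the job in at about 24 s.

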